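Half-light reading with a sprung shutter

TASK

Take the light probe out of its stand and plug it into the port of the light box, fully home, while the shutter is still shut; let go of it. Then slide the spring-loaded shutter by its tab to half travel, so that half the window is uncovered and the line on the shutter meets the long middle mark, and keep holding it there: the program finishes while holding the shutter, because it springs shut when let go. Never let the shutter run fully open, and leave the brown bottle, the white bottle and the timer where they stand.

Things in the scene. Friction and masses are not known exactly. Their poses are not given: they have to be found in the camera images.
- probe_grip (a point): centre of the grip of the loose light probe: an upright grey cylinder 20 mm in diameter and 48 mm tall, with a steel pin 8 mm in diameter and 30 mm long below it (pin end chamfered). The point is half-way up the grey grip, 54 mm above the pin's end; z points up along the probe. It starts standing in the stand's hole, the grip's shoulder on the stand's top at z = 40 mm. The probe weighs about 50 g
- probe_tip (a point): lower end of the probe's pin, on its axis, 54 mm below probe_grip
- stand: fixed grey block 60x60 mm and 40 mm high (foot plate 68x68x5 mm) that holds the probe in a hole at its centre; origin at the centre of the underside
- light_box: fixed grey instrument 100 mm (its x) by 200 mm (its y) by 46 mm high, flat on the table; origin at the centre of the underside. On its top, along its y: the port at y = -80 mm; the window (40 mm wide in x) from y = -35 to +15 mm, covered by the shutter plate when shut. Two rails at x = +-27.5 mm, 7 mm high, guide the shutter; a stop bar lies at y = 88 mm
- port (a point): centre of the mouth of the light box's port, level with its top (46 mm above the table): a blind round hole 10 mm in diameter and 36 mm deep, straight down, chamfered mouth. When the probe is fully home the grip's shoulder rests on the top face, its pin end 30 mm below this point
- tab (a point): centre of the upright tab of the shutter: a plain metal blade 10 mm thick along the slide, 30 mm wide across it, its top 39 mm above the light box's top face (85 mm above the table). It stands on the 4 mm thick sliding plate, whose top is 50 mm above the table; the point is 68 mm above the table and moves with the shutter. The slide runs along the light box's y
- shutter (a joint): travel of the shutter in m along the light box's +y, away from the port: 0 shut, 0.025 half, 0.050 fully open (stop). A spring pushes it shut with about 2 N at 0, 7 N at half and 12 N fully open
- stock_bottle: bystander: brown bottle with white cap, 52 mm in diameter, 110 mm high, loose; origin at the centre of its underside
- lab_timer: bystander: flat pale timer with three buttons, 66x60x20 mm, loose; origin at the centre of its underside
- buffer_bottle: bystander: small white bottle with a white cap, 44 mm in diameter, 86 mm high, loose; origin at the centre of its underside
- half_mark (a point): point on the light box's top, on the middle line of the slide, 40 mm along its +y: above it the middle of the tab must stand at half travel. On the -x side of the rails three dark lines on the top face mark the tab's place: y = 15 mm (short: shut), 40 mm (long: half), 65 mm (short: open); a short dark line on the shutter plate beside the tab is the pointer
- parts_cabinet: obstacle: grey drawer cabinet fixed at the right of the work, about 220 mm high, 210 mm deep and 300 mm wide; origin at the centre of its underside. Swing the tool over it or round it
- vial_case: obstacle: flat case with clear lid fixed between robot and light box, 130x210 mm and 61 mm high; origin at the centre of its underside

How it is judged:
By the outcome, as a careful person would: the job done as asked, in the order asked, and still so for the second after the job is handed in, while the arm keeps its last pose, push and grip.
It also fails if it takes over 64 s, if anything falls off the work surface, if the arm or the gripper's body presses on something with over 40 N, if the wrist force passes 120 N, or if a joint passes its speed limit or range.

ROBOT

A 6-joint arm with a two-finger parallel gripper is mounted at the origin on the work surface; the furniture and walls round the work are solid. World frame = base frame: x ahead of the robot, y to its left, z up, the work surface at z = 0. Lengths are in m, angles in rad, forces in N, time in s.
With the tool pointing down it reaches from about 0.4 to 0.825 m from the base axis. Payload 7 kg.
Tool frame: the origin (TCP) lies at the very end of the fingers, on their centre line; the grasp point (between the pads) lies 19 mm behind it; z points along the fingers, y is the direction in which the jaws open and shut (so a half turn about z gives the same grasp; the last joint's range is limited). The gripper opens to 88 mm and grips with 3 to 60 N. Pads are 19 mm wide; open, the fingers measure 130 mm over their backs; the gripper's body (78 mm by 193 mm) begins 47 mm behind the grasp point.
Start: joints at [-1.024, 0.359, 0.012, 0, -1.224, -0.288], TCP at [0.173, -0.653, 0.227] pointing down, gripper open.
Joint ranges: [-3.07, 3.07], [-1.43, 2.12], [-1.02, 1.25], [-3.03, 1.67], [-3.05, -0], [-3.03, 3.03]. Speed limits (rad/s): [2.39, 2.39, 3.01, 3.14, 3.14, 3.14].

INTERFACE

Orientations are given as a unit quaternion [x, y, z, w].
In Python, from plant import robot, open_jaws, grasp, solver, eyes, hand_in, spotter, monitor gives the robot as it stands. Calls block until the motion is done:
- robot.move_pose(position, orientation): joint-space move of the TCP to a pose.
- robot.servo_line(position, rotation=None, max_speed=0.15, guard=None): straight line of the TCP; rotation=None keeps the orientation; max_speed is the mean speed in m/s. With guard (N) it stops when the force on the tool has changed by that much, and returns True; else False.
- robot.set_joints(angles): joint-space move.
- open_jaws() and grasp(): open the fingers fully, or close them until they stop; the grip force is fixed at half the most.
- robot.sleep(seconds).
- solver.solve_ik(position, orientation): joint angles nearest the present ones, or None.
- eyes.snapshot(name): name is "scene" or "top" or "wrist"; returns a dict with "frame" (400x640x3 uint8, red, green, blue), "fx", "fy", "cx", "cy" (pixels), "extrinsics" (4x4, takes a point from camera to world coordinates). Camera axes: x right, y up, looking along -z (the intrinsics and any distortion apply to the point x, -y, -z); pixel columns grow to the right and rows downward; lengths in m; the calibration is good to about 2 mm. A picture is of the moment at which its call begins. There is no depth.
A pose or a line that the arm cannot do raises robot.IKError and nothing moves.
- hand_in(): hands the job in, once; it reports no verdict.
Trained networks look in a picture, given as the dict that the camera call returned (one of the last four; its "shot" number tells which), for a name from the list of things; names that differ only in an ending like _2 or _b are one class to them, and where a whole thing is asked for, a point or a joint stands for the part that bears it (a point fixed in the world has none). Each returns a list of dicts, best first, with "score" (0 to 1); they miss things now and then, are a little off and sometimes report something else, mostly with a low value. They report only what shows in the picture. A call takes as long as a camera call.
- spotter.look_for(thing, picture): "pixel" ([column, row] in pixels, amid what is visible of it).
- spotter.trace(thing, picture): "region" (400x640 bool, what is visible of it) and "pixel" ([column, row] in pixels, amid what is visible of it).
Readings, each from a call of its own:
- monitor.get_clock(): time.
- monitor.get_joint_pos(): joint angles.
- monitor.get_joint_velocities(): joint speeds.
- monitor.get_effort(): joint torques, N m.
- monitor.get_tool_pos(): TCP position.
- monitor.get_orientation(): TCP orientation.
- monitor.get_force(): force on the tool from outside, world axes, zero at the start.
- monitor.get_moment(): the same for the moment, N m.
- monitor.get_grip_width(): finger opening in m.
Only numpy, scipy, OpenCV 4.12 (cv2) and the standard library are available. Lean on these libraries where they do the work, as an engineer would, in place of code of your own. Each camera call takes 0.05 s, during which the arm holds its last target. There are 200 camera calls.

## Working session

There is one attempt and no reset: what is moved stays moved. The work goes in short steps, each a Python script; the robot and the scene stay as the last script left them, time stands still between calls to the robot, and variables do not carry over. Pictures are saved under pics/ and viewed, about 8 in all and at most 12, crops included, and the job is handed in when it is done.

```bash
ls; mkdir -p pics
cat > h.py <<'E'
import numpy as np, cv2
from plant import robot, open_jaws, grasp, solver, eyes, hand_in, spotter, monitor
def ray(s,px):
    x=(px[0]-s["cx"])/s["fx"]; y=(px[1]-s["cy"])/s["fy"]
    E=np.array(s["extrinsics"]); d=E[:3,:3]@np.array([x,-y,-1.]); return E[:3,3],d
def onz(s,px,z):
    o,d=ray(s,px); return o+d*(z-o[2])/d[2]
def proj(s,p):
    E=np.array(s["extrinsics"]); c=E[:3,:3].T@(np.array(p)-E[:3,3])
    return np.array([s["cx"]+s["fx"]*c[0]/-c[2], s["cy"]-s["fy"]*c[1]/-c[2]])
def save(s,n): cv2.imwrite("pics/"+n,cv2.cvtColor(s["frame"],cv2.COLOR_RGB2BGR))
E
python3 - <<'E'
from h import *
for n in("scene","top"):
    s=eyes.snapshot(n); save(s,n+"1.png")
    print(n,{k:v for k,v in s.items() if k not in("frame","extrinsics")},np.round(s["extrinsics"],3).tolist())
    for t,z in(("probe_grip",.064),("stand",.04),("light_box",.046),("port",.046),("tab",.068),("stock_bottle",.055),("lab_timer",.02),("buffer_bottle",.043),("parts_cabinet",.22),("vial_case",.061)):
        r=spotter.look_for(t,s)
        print(t,[(np.round(a["pixel"]).tolist(),round(a["score"],2),np.round(onz(s,a["pixel"],z),3).tolist()) for a in r[:2]])
print(monitor.get_orientation(),monitor.get_clock())
E
```

```text
pics
scene {'fx': 517.6035251940226, 'fy': 517.6035251940226, 'cx': 320.91287784189745, 'cy': 195.49283204581877, 'shot': 1} [[-0.903, 0.264, -0.338, 0.114], [-0.429, -0.558, 0.71, 0.724], [-0.001, 0.787, 0.617, 0.802], [0.0, 0.0, 0.0, 1.0]]
probe_grip [([328.0, 187.0], 0.56, [0.516, -0.161, 0.064]), ([289.0, 175.0], 0.49, [0.625, -0.166, 0.064])]
stand [([325.0, 208.0], 0.79, [0.503, -0.113, 0.04])]
light_box [([233.0, 259.0], 0.97, [0.601, 0.122, 0.046]), ([308.0, 164.0], 0.32, [0.615, -0.249, 0.046])]
port [([232.0, 259.0], 0.65, [0.602, 0.123, 0.046])]
tab [([233.0, 246.0], 0.8, [0.608, 0.107, 0.068])]
stock_bottle [([289.0, 176.0], 0.64, [0.629, -0.173, 0.055])]
lab_timer [([306.0, 165.0], 0.74, [0.635, -0.278, 0.02]), ([397.0, 195.0], 0.59, [0.375, -0.256, 0.02])]
buffer_bottle [([398.0, 192.0], 0.72, [0.368, -0.239, 0.043])]
parts_cabinet []
vial_case [([232.0, 262.0], 0.66, [0.588, 0.14, 0.061])]
top {'fx': 505.1286005911783, 'fy': 505.1286005911783, 'cx': 325.7815344638879, 'cy': 194.21991379125453, 'shot': 2} [[-0.016, 0.996, -0.085, 0.397], [-1.0, -0.016, 0.004, -0.129], [0.002, 0.085, 0.996, 1.375], [0.0, 0.0, 0.0, 1.0]]
probe_grip []
stand [([336.0, 196.0], 0.6, [0.505, -0.161, 0.04])]
light_box [([240.0, 156.0], 0.91, [0.615, 0.092, 0.046])]
port [([240.0, 157.0], 0.61, [0.615, 0.094, 0.046])]
tab [([240.0, 155.0], 0.65, [0.616, 0.088, 0.068])]
stock_bottle [([340.0, 152.0], 0.73, [0.621, -0.173, 0.055])]
lab_timer [([378.0, 148.0], 0.93, [0.637, -0.276, 0.02])]
buffer_bottle [([372.0, 245.0], 0.76, [0.374, -0.253, 0.043])]
parts_cabinet [([244.0, 157.0], 0.54, [0.585, 0.055, 0.22])]
vial_case []
[-1.29021580e-01  9.91641786e-01 -7.43444825e-06  3.49345015e-06] 1.1
```

View pics/scene1.png

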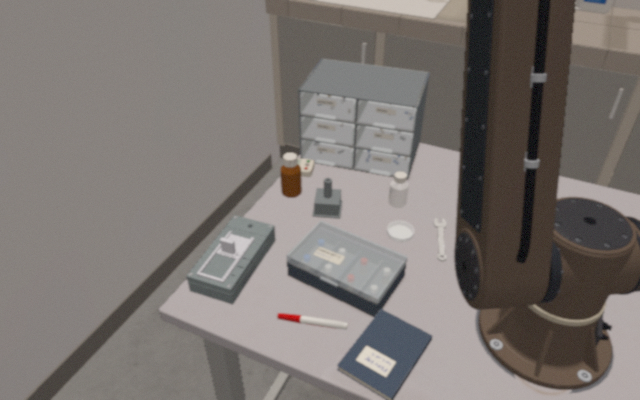

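View pics/top1.png

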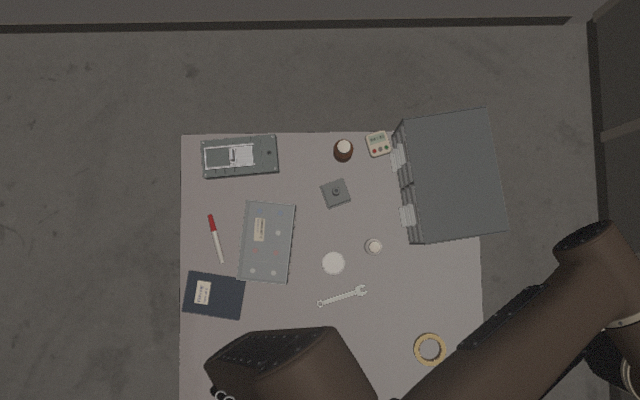

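The scene view shows the light box at (233,259), its tab near (229,243), and the probe in its stand at (327,187). The brown bottle is behind the probe at (290,175) and the cabinet is to the right. The top view shows the box long axis roughly along world y, with the port end to the right at (269,153) and the stand at (336,193). I'll raise the arm over the cabinet and take wrist views.

Run:
```python
from h import *
q=monitor.get_orientation()
robot.servo_line([0.173,-0.653,0.38],max_speed=0.2)
for i,(p,qq) in enumerate((([0.47,-0.157,0.32],[0,1,0,0]),([0.57,0.09,0.32],[0,1,0,0]))):
    robot.move_pose(p,qq); s=eyes.snapshot("wrist"); save(s,f"w{i}.png")
    print(monitor.get_clock(),monitor.get_tool_pos(),np.round(s["extrinsics"],3).tolist(),s["fx"],s["cx"],s["cy"])
    for t,z in(("probe_grip",.088),("stand",.04),("stock_bottle",.055)) if i==0 else (("light_box",.046),("port",.046),("tab",.085)):
        for a in spotter.trace(t,s)[:2]:
            c,wh,ang=cv2.minAreaRect(np.argwhere(a["region"])[:,::-1].astype(np.float32))
            print(t,round(a["score"],2),np.round(a["pixel"]),np.round(onz(s,a["pixel"],z),4),np.round(c),np.round(wh),round(ang,1),np.round(onz(s,c,z),4))
```

```text
4.15 [ 0.4700356  -0.15757447  0.32003535] [[0.001, -0.968, -0.252, 0.403], [1.0, 0.001, 0.001, -0.157], [-0.0, -0.252, 0.968, 0.478], [0.0, 0.0, 0.0, 1.0]] 319.1284221524546 325.6051076720139 195.10228588674485
probe_grip 0.53 [323. 198.] [ 0.5087 -0.1608  0.088 ] [324. 201.] [22. 15.] 90.0 [ 0.5128 -0.159   0.088 ]
stand 0.55 [324. 188.] [ 0.5069 -0.1598  0.04  ] [325. 192.] [49. 46.] 70.5 [ 0.5135 -0.1589  0.04  ]
stock_bottle 0.82 [312. 286.] [ 0.6524 -0.178   0.055 ] [311. 273.] [33. 61.] 16.4 [ 0.632  -0.1785  0.055 ]
5.3917 [0.56976089 0.08877059 0.32029807] [[0.001, -0.968, -0.252, 0.503], [1.0, 0.0, 0.001, 0.089], [-0.0, -0.252, 0.968, 0.479], [0.0, 0.0, 0.0, 1.0]] 319.1284221524546 325.6051076720139 195.10228588674485
light_box 0.78 [331. 193.] [0.6129 0.0961 0.046 ] [331. 195.] [ 73. 145.] 85.6 [0.6158 0.0959 0.046 ]
port 0.63 [328. 195.] [0.6155 0.093  0.046 ] [331. 195.] [ 76. 147.] 85.9 [0.6155 0.0965 0.046 ]
tab 0.66 [326. 197.] [0.6077 0.0896 0.085 ] [326. 199.] [35. 45.] 87.4 [0.611  0.0896 0.085 ]
```

Run:
```python
import cv2,numpy as np
a=cv2.imread("pics/w0.png")[140:300,245:405]; b=cv2.imread("pics/w1.png")[140:260,230:430]
cv2.imwrite("pics/c0.png",np.hstack([cv2.resize(a,None,fx=2.5,fy=2.5,interpolation=2),cv2.copyMakeBorder(cv2.resize(b,None,fx=2,fy=2,interpolation=2),0,160,0,0,0)]))
```

```text
(no output)
```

View pics/c0.png

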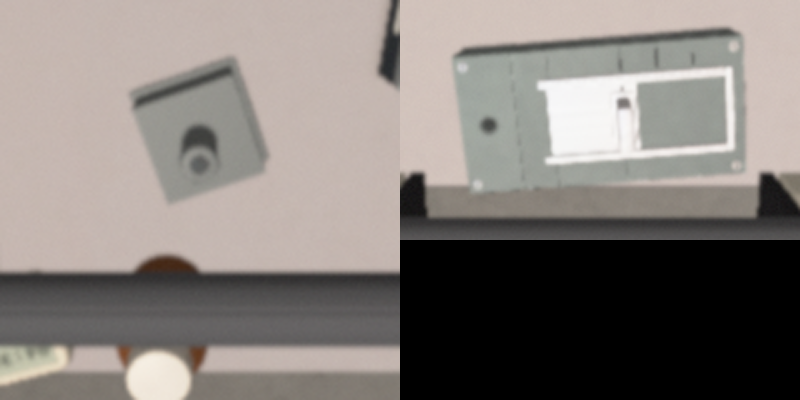

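Crop: the probe top is at about (325,205) in the first wrist image. In the second, the port hole is at about (274,202.5), the long axis is yawed by about 4.4°, the marks are on the −x side, and the tab is at about (342,197). Next I take closer views of port and probe with the same relative geometry, so camera bias cancels.

Run:
```python
from h import *
th=np.radians(4.4); Q=[-np.sin(th/2),np.cos(th/2),0,0]
import json
fake=lambda p:dict(fx=319.128,fy=319.128,cx=325.605,cy=195.102,extrinsics=[[0,-.968,-.252,p[0]],[1,0,0,p[1]],[0,-.252,.968,p[2]],[0,0,0,1]])
port=onz(fake((.503,.089,.479)),(274,202.5),.046); pr=onz(fake((.403,-.157,.478)),(325,205.2),.088)
print(port,pr)
ims=[]
for n,p,z in(("port",port,.046),("probe",pr,.088)):
    robot.move_pose([p[0]-.015,p[1],z+.174],Q); robot.sleep(.2)
    s=eyes.snapshot("wrist"); save(s,n+"_w.png"); json.dump({k:np.array(v).tolist() for k,v in s.items() if k!="frame"},open(n+".json","w"))
    c=np.round(proj(s,[p[0],p[1],z])).astype(int); print(n,c,monitor.get_tool_pos(),monitor.get_clock())
    k=cv2.cvtColor(s["frame"],cv2.COLOR_RGB2BGR)[c[1]-40:c[1]+40,c[0]-40:c[0]+40]; ims.append(cv2.resize(k,(400,400),interpolation=2))
    if n=="port":
        g=cv2.cvtColor(k,cv2.COLOR_BGR2GRAY)[20:60,20:60]; yx=np.argwhere(g<(g.min()+np.median(g))/2); m=yx.mean(0)[::-1]+20+c-40; print("blob",m,len(yx),onz(s,m,.046))
    else: robot.sleep(0)
cv2.imwrite("pics/c1.png",np.hstack(ims))
```

```text
[0.62650627 0.01622733 0.046     ] [ 0.51781528 -0.15777014  0.088     ]
port [324 189] [0.61191366 0.01698069 0.22142388] 6.375
blob [323.84848485 189.31818182] 66 [0.62652344 0.01611589 0.046     ]
probe [324 190] [ 0.50324602 -0.15705223  0.26152016] 7.475
```

View pics/c1.png

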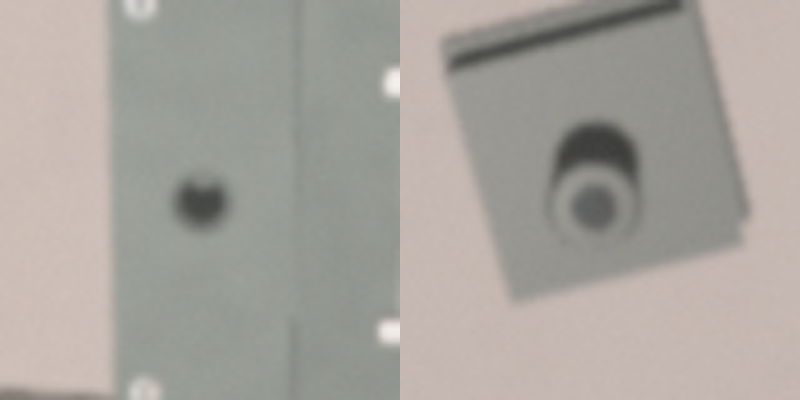

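Close-ups: the port centre is at pixel (323.8,188.8) and the probe-top centre at (322.4,190.8). Both agree with the first estimates to about 1 mm. I grasp the probe and carry it over.

Run:
```python
from h import *
import json
th=np.radians(4.4); Q=[-np.sin(th/2),np.cos(th/2),0,0]
S={n:json.load(open(n+".json")) for n in("port","probe")}
port=onz(S["port"],(323.8,188.8),.046); pr=onz(S["probe"],(322.4,190.8),.088); print(port,pr)
robot.servo_line([pr[0],pr[1],.15],Q,max_speed=.15)
print(robot.servo_line([pr[0],pr[1],.047],max_speed=.08,guard=8))
robot.sleep(.2); print("pre",monitor.get_tool_pos())
grasp(); robot.sleep(.3)
t=np.array(monitor.get_tool_pos()); print("grasp",t,monitor.get_grip_width(),monitor.get_force())
robot.servo_line([pr[0],pr[1],.14],max_speed=.1)
robot.sleep(.2);print(monitor.get_grip_width(),monitor.get_force())
goal=port+(t-pr); np.save("goal.npy",goal[:2]); print("goal",goal)
robot.servo_line([goal[0],goal[1],.14],max_speed=.15)
robot.servo_line([goal[0],goal[1],.092],max_speed=.08,guard=6)
robot.sleep(.3); print(monitor.get_tool_pos(),monitor.get_force(),monitor.get_clock())
s=eyes.snapshot("wrist"); save(s,"over.png"); print(proj(s,port))
```

```text
[0.62595521 0.01602037 0.046     ] [ 0.51843842 -0.15938506  0.088     ]
False
pre [ 0.51863844 -0.15937006  0.04737028]
grasp [ 0.51843754 -0.15939256  0.04699434] 0.019447460794792898 [ 0.50174765 -0.23222151 -0.44326193]
0.019838895376546345 [-0.06699826  0.40133523 -0.28169609]
goal [0.62595432 0.01601287 0.00499434]
[0.6261652  0.01609306 0.09247203] [-0.28462041 -0.13577036 -0.38704999] 15.2417
[325.62255474 213.80199428]
```

Run:
```python
from h import *
g=np.load("goal.npy")
offs=[(0,0)]+[(r*np.cos(a),r*np.sin(a)) for r in(.0012,.0022) for a in np.arange(8)*np.pi/4]
for o in offs:
    x,y=g+np.array(o)
    t=monitor.get_tool_pos()
    if abs(t[0]-x)+abs(t[1]-y)>1e-3: robot.servo_line([x,y,.088],max_speed=.05)
    hit=robot.servo_line([x,y,.066],max_speed=.03,guard=6)
    t=monitor.get_tool_pos(); print(np.round(o,4),hit,np.round(t,4),np.round(monitor.get_force(),1))
    if t[2]<.076: break
    robot.servo_line([x,y,.088],max_speed=.05)
robot.sleep(.2);t=monitor.get_tool_pos();print(t,monitor.get_force(),monitor.get_clock())
if t[2]<.07:
    print(robot.servo_line([x,y,.051],max_speed=.03,guard=8)); robot.sleep(.2)
    print(monitor.get_tool_pos(),monitor.get_force(),monitor.get_grip_width(),monitor.get_clock())
```

```text
[0 0] False [0.6261 0.016  0.0662] [-0.5 -0.  -0.6]
[0.62608418 0.01605728 0.06625971] [ 0.23415813  0.06604485 -0.39378753] 16.5083
True
[0.62597658 0.01601882 0.05289936] [-0.95764297  0.71246582  5.59504266] 0.019335157261537984 17.1667
```

The pin went in first time and seated at z=0.0529 (0.053 expected). I release it and look from above the tab.

Run:
```python
from h import *
import json
th=np.radians(4.4); Q=[-np.sin(th/2),np.cos(th/2),0,0]; g=np.load("goal.npy")
open_jaws(); robot.sleep(.2)
robot.servo_line([g[0],g[1],.16],max_speed=.12)
u=np.array([-np.sin(th),np.cos(th)]); tab=g+.095*u; print("tab nominal",tab)
robot.move_pose([tab[0]-.015,tab[1]-.02,.245],Q); robot.sleep(.3)
s=eyes.snapshot("wrist"); save(s,"tab_w.png"); json.dump({k:np.array(v).tolist() for k,v in s.items() if k!="frame"},open("tab.json","w"))
print(monitor.get_tool_pos(),monitor.get_clock(),"port",proj(s,[*g,.046]),"probe top",proj(s,[*g,.094]),"tab top",proj(s,[*tab,.085]),"half",proj(s,[*(g+.12*u),.046]))
a=cv2.imread("pics/tab_w.png")[110:260,180:440]; cv2.imwrite("pics/c2.png",cv2.resize(a,None,fx=3,fy=3,interpolation=2))
```

```text
tab nominal [0.61866601 0.11073288]
[0.60354573 0.09010638 0.24412937] 20.5 port [259.98856305 187.51089748] probe top [250.39719667 198.40595051] tab top [344.76423772 196.04966712] half [364.62929479 187.41837009]
```

View pics/c2.png

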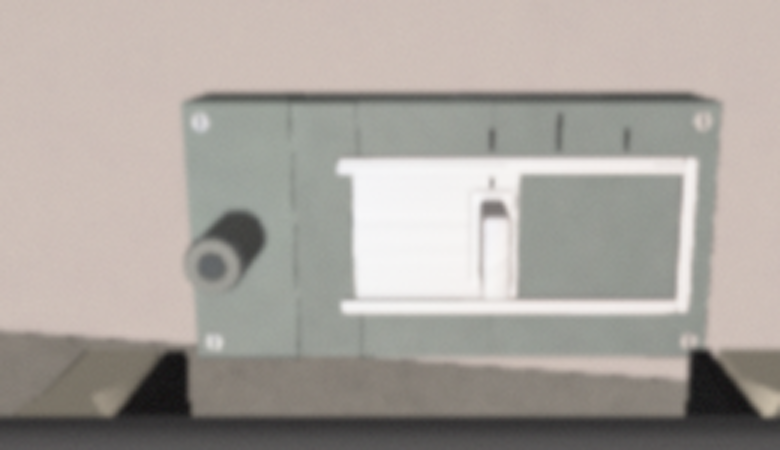

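The probe top is at (250.5,198), against (250.4,198.4) predicted for fully home. The tab top centre is at (345.3,195.5), against (344.8,196.0) predicted. The shutter is shut with its pointer at the short "shut" mark. I grasp the tab and slide it.

Run:
```python
from h import *
th=np.radians(4.4); g=np.load("goal.npy"); Q=[-np.sin(th/2),np.cos(th/2),0,0]
u=np.array([-np.sin(th),np.cos(th)]); tab=g+.095*u
robot.servo_line([*tab,.13],Q,max_speed=.15)
print(robot.servo_line([*tab,.056],max_speed=.08,guard=8)); robot.sleep(.2)
print(monitor.get_tool_pos(),monitor.get_force())
grasp(); robot.sleep(.3); t=np.array(monitor.get_tool_pos())
print("s",(t[:2]-tab)@u,t,monitor.get_grip_width(),monitor.get_force())
h=tab+.025*u
print(robot.servo_line([*h,.056],max_speed=.03,guard=25)); robot.sleep(.4)
t=np.array(monitor.get_tool_pos()); print("s",(t[:2]-tab)@u,t,monitor.get_grip_width(),monitor.get_force(),monitor.get_clock())
for n in("wrist","scene"):
    s=eyes.snapshot(n); save(s,"half_"+n+".png"); print(n,"tabtop",proj(s,[*h,.085]),"halfmark",proj(s,[*(h+(-.04*np.cos(th),-.04*np.sin(th))),.046]),"port",proj(s,[*g,.046]))
a=cv2.imread("pics/half_wrist.png")[:, 120:520]; b=cv2.imread("pics/half_scene.png")[200:320,170:300]
cv2.imwrite("pics/c3.png",np.hstack([a,cv2.resize(b,(400,370),interpolation=2)[:, :] if 0 else cv2.copyMakeBorder(cv2.resize(b,(400,369),interpolation=2),0,31,0,0,0)]))
```

```text
False
[0.6189544  0.11087072 0.05657998] [-0.07001033 -0.40908945  0.17248141]
s 0.0004184664392952686 [0.61868089 0.11115373 0.05602332] 0.00973733206919206 [-1.60836961  4.94519197  0.84009451]
False
s 0.02432240396531959 [0.6167596  0.13498049 0.05601688] 0.010393488241014524 [ 2.46663386 -6.40664356 -0.09924808] 25.5917
wrist tabtop [327.13684444 266.78629015] halfmark [326.98487233 163.86039791] port [114.16028446 234.24497744]
scene tabtop [220.26763101 247.26579389] halfmark [240.04695713 266.22344322] port [249.64317272 224.74358647]
```

View pics/c3.png

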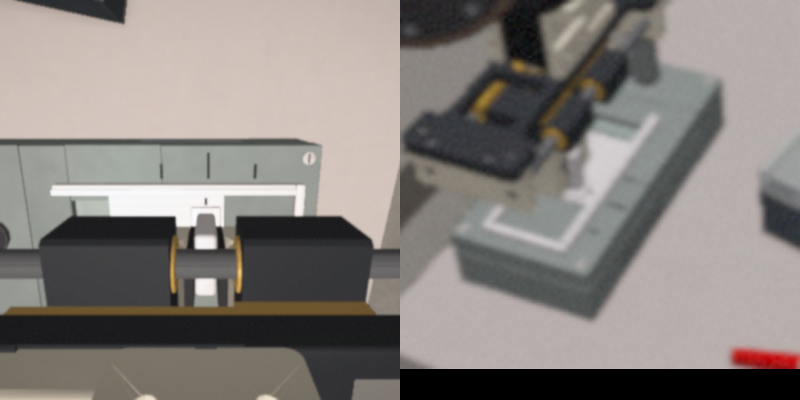

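The wrist view shows the fingers holding the tab. The pointer, at crop (206,200), is just short of the long mark at (208.5,165). The scene view agrees. I'll measure this sub-pixel and correct.

```bash
cat >> h.py <<'E'
def offset(s):
    g=cv2.cvtColor(s["frame"],cv2.COLOR_RGB2GRAY).astype(float)
    def lines(r,c):
        p=np.median(g[r[0]:r[1],c[0]:c[1]],axis=0) if r[1]-r[0]<30 else None
        d=np.clip(np.median(p)-p-12,0,None); return p,d
    p,d=lines((167,177),(270,390)); cs=[]
    n,lab=cv2.connectedComponents((d>0).astype(np.uint8).reshape(1,-1)); lab=lab.ravel()
    cs=[(round((np.arange(270,390)[lab==i]*d[lab==i]).sum()/d[lab==i].sum(),2),round(d[lab==i].sum())) for i in range(1,n)]
    q,e=lines((199,204),(317,336))
    return cs,np.round(q),(np.arange(317,336)*e).sum()/max(e.sum(),1)
E
python3 - <<'E'
from h import *
for k in range(2):
    s=eyes.snapshot("wrist"); cs,q,c=offset(s); print(cs,q,c)
    E=np.array(s["extrinsics"])
    th=np.radians(4.4); u=np.array([-np.sin(th),np.cos(th)]); 
    m=max(cs,key=lambda a:0 if abs(a[0]-328)>8 else a[1])
    print((onz(s,(c,201),.050)-onz(s,(m[0],172),.046))[:2]@u)
    for a in cs: print(a,(onz(s,(a[0],172),.046)-onz(s,(m[0],172),.046))[:2]@u)
E
```

```text
[(np.float64(281.11), 142), (np.float64(327.91), 145), (np.float64(374.72), 185)] [247. 247. 247. 246. 247. 246. 238. 198. 132. 139. 206. 239. 245. 246.
 246. 246. 247. 246. 247.] 325.4406130268199
-0.0013192064395435756
(np.float64(281.11), 142) -0.025059184908228373
(np.float64(327.91), 145) 0.0
(np.float64(374.72), 185) 0.025052753522184203
[(np.float64(281.09), 143), (np.float64(327.91), 146), (np.float64(374.71), 186)] [246. 246. 247. 247. 247. 245. 238. 198. 133. 138. 206. 239. 245. 247.
 247. 247. 247. 247. 246.] 325.44444444444446
-0.0013171650298267866
(np.float64(281.09), 143) -0.025069902765588053
(np.float64(327.91), 146) 0.0
(np.float64(374.71), 186) 0.025047409930850348
```

Mark spacing measures 25.05 mm, which checks the method. The pointer is 1.3 mm short, and the arm readings independently say 1.1 mm, so I correct by 1.2 mm.

Run:
```python
from h import *
th=np.radians(4.4); u=np.array([-np.sin(th),np.cos(th)]); g=np.load("goal.npy"); h=g+.120*u
robot.servo_line([*(h+.0012*u),.056],max_speed=.02); robot.sleep(.6)
s=eyes.snapshot("wrist"); save(s,"fin.png"); cs,q,c=offset(s); m=min(cs,key=lambda a:abs(a[0]-328))
print(cs,c,(onz(s,(c,201),.050)-onz(s,(m[0],172),.046))[:2]@u)
t=np.array(monitor.get_tool_pos()); print((t[:2]-g)@u-.095,monitor.get_grip_width(),monitor.get_force(),monitor.get_clock())
s=eyes.snapshot("top"); save(s,"fin_top.png")
for t,z in(("stock_bottle",.055),("lab_timer",.02),("buffer_bottle",.043)):
    print(t,[np.round(onz(s,a["pixel"],z),3) for a in spotter.look_for(t,s)[:1]])
a=cv2.imread("pics/fin.png")[130:330,60:440]; b=cv2.imread("pics/fin_top.png")[110:290,170:520]
cv2.imwrite("pics/c4.png",np.vstack([cv2.resize(a,(560,295),interpolation=2),cv2.resize(b,(560,288),interpolation=2)]))
```

```text
[(np.float64(278.92), 143), (np.float64(325.57), 148), (np.float64(372.5), 194)] 325.43939393939394 -6.708927585734139e-05
0.025453516562581144 0.010092163119719676 [ 1.78948534 -7.70392982 -0.97815612] 26.6917
stock_bottle [array([ 0.618, -0.175,  0.055])]
lab_timer [array([ 0.65 , -0.283,  0.02 ])]
buffer_bottle [array([ 0.373, -0.246,  0.043])]
```

View pics/c4.png

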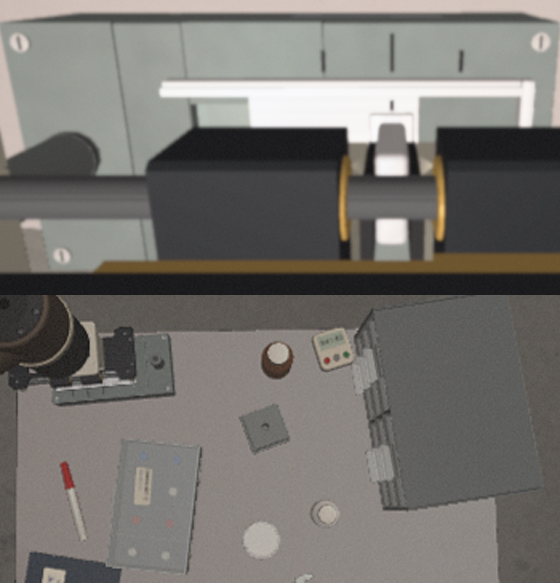

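The pointer is now on the long mark (0.07 mm off). The probe stands in the port, the stand is empty, and the bottles and timer sit where they did in the first top view; the timer is again at about (378,143).

```bash
python3 -c "
from h import *
hand_in()"
```

```text
the job is handed in; nothing more can be done
```

The probe is plugged into the port, and the arm was holding the shutter at half travel when I handed the job in. The last clock reading was 26.7 s, against the 64 s limit.

- **Probe:** It went in on the first try while the shutter was shut. It stopped at a tool height of 52.9 mm, where 53 mm means fully home, with about 6 N of contact. After I let go, its top was within 0.5 px of where a fully seated probe should appear.
- **Shutter:** I slid it once to about 24 mm, measured the gap to the long mark, and moved it another 1.2 mm. The pointer then read 0.07 mm from the long mark, with about 8 N of spring force. It never came near fully open.
- **Small disagreement:** The arm's own reading puts the travel at 25.0 to 25.5 mm, depending on where the shut position is taken. The picture says 24.9 mm, and I trusted the picture.
- **Bystanders:** The two bottles agree with the first pictures to within about 7 mm, which is the detector's usual scatter. For the timer the detector gave a position about 15 mm off the first one, but the picture shows it at the same pixels as before, and the arm never went near it.

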